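# Pack one tier of test-kiln furniture with a dish below and a cup on top

## Task

Build up a kiln tier on the fixed grey base slab, in this order: stand the low clay dish upright in the middle of the slab, then stand the two tall props on the slab on either side of it, on the slab's long centre line, one where each end of the pale kiln shelf will rest. Then lay the kiln shelf level across the two props, centred over the slab and in line with it, and last stand the tall clay cup upright in the middle of the shelf. Leave the short prop where it is.

Things in the scene. Friction and masses are not known exactly. Their poses are not given: they have to be found in the camera images.
- base_slab: fixed grey rectangular kiln slab lying flat on the bench, 80 (x) x 170 (y) x 14 high mm; it does not move. Origin: centre of its underside, z up (its top is 14 mm above the origin); y runs along its long side. It lies ahead of the robot, either nearer its middle line or farther to the left, with the kiln shelf in the other place.
- kiln_shelf: loose pale kiln shelf, a flat rectangular plate lying on the bench, 56 (x) x 140 (y) x 12 thick mm, about 0.2 kg. Origin: centre of its underside, z up, y along its long side. Grasp it across its 56 mm width at the middle.
- tall_prop_1: one of the two tall pale kiln props: a short thick tube standing upright, 34 mm outer diameter, 14 mm bore, 55 mm high, about 0.11 kg. Origin: centre of its underside, z up along the tube.
- tall_prop_2: the other tall pale kiln prop, the same as tall_prop_1 (the two are interchangeable): 34 mm outer diameter, 14 mm bore, 55 mm high. Origin: centre of its underside, z up along the tube.
- short_prop: a third pale prop of the same 34 mm diameter but only 28 mm high, standing among the others; not used, to be left where it stands. Origin: centre of its underside, z up.
- low_dish: low round terracotta dish, open at the top, 44 mm outer diameter with upright sides (38 mm at the foot), 30 mm high, wall 4 mm, about 0.08 kg. Origin: centre of its underside, z up.
- tall_cup: taller round terracotta cup without a handle, open at the top, 64 mm high, outer diameter 44 mm at the foot, 51 mm at mid height, 54 mm at the rim, about 0.13 kg. Origin: centre of its underside, z up.

How it is judged:
By the outcome, as a careful person would: the job done as asked, in the order asked, and still so for the second after the job is handed in, with the robot touching nothing.
It also fails if it takes over 104 s, if anything falls off the work surface, if the arm or the gripper's body presses on something with over 40 N, if the wrist force passes 120 N, or if a joint passes its speed limit or range.

## Robot

A 7-joint arm with a two-finger parallel gripper is mounted at the origin on the work surface; the furniture and walls round the work are solid. World frame = base frame: x ahead of the robot, y to its left, z up, the work surface at z = 0. Lengths are in m, angles in rad, forces in N, time in s.
With the tool pointing down it reaches from about 0.4 to 0.85 m from the base axis. Payload 4.5 kg.
Tool frame: the origin (TCP) lies midway between the tips of the shut fingers; the grasp point (between the pads) lies 19 mm behind it; z points along the fingers, y is the line along which they close (so a half turn about z gives the same grasp; the last joint's range is limited). The gripper opens to 85 mm and grips with 20 to 120 N. Pads are 22 mm wide; open, the fingers measure 114 mm over their backs; the gripper's body (76 mm by 85 mm) begins 54 mm behind the grasp point. The pads swing forward as they close: fully open they stand 13 mm farther back than shut.
Start: joints at [-1.138, 0.689, -0.195, 1.565, 0.157, 0.902, -0.215], TCP at [0.243, 0.576, 0.207] pointing down, gripper open.
Joint ranges: [-3.01, 3.01], [-0.46, 2.08], [-1.47, 1.51], [0.13, 2.56], [-1, 4.14], [0.04, 2.09], [-2.66, 2.66]. Speed limits (rad/s): [2.57, 2.57, 3.14, 3.14, 3.14, 3.14, 3.14].

## Interface

Orientations are given as a unit quaternion [x, y, z, w].
In Python, from plant import * gives the robot as it stands. The module is installed in compiled form; this text tells all that it offers.
- The arm moves only by the tool step_arm, never from a script. Its argument "motion" is a list of rows, each a list of 7 numbers: the finger opening in mm, from 0 to 85.4, then the shift along the world's x, y, z as a fraction of full scale, then the turn, a rotation vector about the world's x, y, z as a fraction of full scale. In form: [[jaw, dx, dy, dz, ax, ay, az], ...]. A call has 1 to 10 rows; each row is the pose to reach, as a shift and turn from the pose commanded when the call began, turning the shorter way round; what a row does not reach only later rows make up. Full scale, the value 1, is 500 mm for a shift and 360 degrees for a turn. A row lasts 1/12 s, in which the tool goes at most 41.7 mm and 7.16 degrees, less where a joint would pass 70% of its speed; a pose out of reach is approached as far as the arm can. A call with a number of a shift or a turn outside -1 to 1 is refused whole. A call with a gripper value outside its range is refused whole. The fingers move at their own pace and stop on an object; the grip force is fixed at half the most. Time passes only in rows, so rows that repeat a pose let the fingers close. It gives the time, the measured TCP pose, the force, the opening and the grip force at its end, in the units of the state.
- get_state(): the state, without advancing time (a new reading comes with each control period).
- get_image(name): name is "side" or "top" or "wrist"; returns a dict with "img" (384x512x3 uint8, red, green, blue), "range_z" (384x512 float32, m along the optical axis (not along the pixel's ray), 0 where there is no reading), "intrinsics" (3x3 intrinsics, pixels), "extrinsics" (4x4, takes a point from camera to world coordinates); the wrist camera has in their place "tool_from_camera" (4x4, takes a point from camera to tool coordinates, whose origin is the TCP and whose axes are the flange's). Camera axes: x right, y down, z forward; pixel columns grow to the right and rows downward; lengths in m; the calibration is good to about 2 mm. The wrist camera is an equidistant fisheye: a pixel r from the principal point sees the ray r / f radians off the axis. A picture is of the moment at which its call begins: read the wrist's pose just before it.
- finish_job(): hands the job in; it is judged then, once.
The state is a dict: "time_s": time; "qpos": joint angles; "qd": joint speeds; "tau": joint torques, N m; "tool_pos": TCP position; "tool_rot": TCP orientation; "contact_force": force on the tool from outside, world axes, zero at the start; "torque": the same for the moment, N m; "grip_width": finger opening in m; "grip_force": force on a finger pad.
Only numpy, scipy, OpenCV 4.12 (cv2) and the standard library are available. Lean on these libraries where they do the work, as an engineer would, in place of code of your own. Each camera call takes 0.05 s, during which the arm holds its last target. There are 200 camera calls.

## Working session

There is one attempt and no reset: what is moved stays moved. The work goes in short steps, Python scripts to look and compute and a tool call to move; the robot and the scene stay as the last step left them, time stands still between calls to the robot, and variables do not carry over. Pictures are saved under pics/ and viewed, at most 14 in all, crops included, and the job is handed in when it is done.

Besides the shell and the picture viewer there is one more tool, called after "Emit:" by a JSON object that holds its "name" and its "arguments", one argument or row to a line. step_arm: Moves the arm, as the interface text tells. Shift numbers are shares of 500 mm and turn numbers shares of 360 degrees, none past 1 either way. Its arguments: {"type":"object","properties":{"motion":{"type":"array","items":{"type":"array","items":{"type":"number"}}}},"required":["motion"]}

```bash
mkdir -p pics; python3 - <<'E'
from plant import *
import cv2,numpy as np
s=get_state();print({k:np.round(v,3).tolist() for k,v in s.items()})
for n in ["top","side"]:
    d=get_image(n);cv2.imwrite(f"pics/{n}0.png",d["img"][...,::-1]);np.savez(f"{n}0.npz",**d)
    print(n,d["intrinsics"].round(1).tolist(),d["extrinsics"].round(3).tolist())
E
```

```text
{'time_s': 0.0, 'qpos': [-1.138, 0.69, -0.194, 1.566, 0.157, 0.903, -0.215], 'qd': [-0.001, -0.002, 0.001, -0.001, -0.0, 0.0, 0.001], 'tau': [0.0, -53.961, -1.267, -15.855, 0.009, 0.009, 0.0], 'tool_pos': [0.242, 0.575, 0.206], 'tool_rot': [0.198, 0.98, -0.001, -0.0], 'contact_force': [-0.361, 1.374, 0.467], 'torque': [0.038, -0.014, -0.026], 'grip_force': 0.0, 'grip_width': 0.086}
top [[371.0, 0.0, 254.6], [0.0, 371.0, 190.4], [0.0, 0.0, 1.0]] [[-0.055, -0.976, 0.209, 0.327], [-0.999, 0.053, -0.012, 0.142], [0.001, -0.21, -0.978, 0.851], [0.0, 0.0, 0.0, 1.0]]
side [[466.3, 0.0, 237.9], [0.0, 466.3, 191.9], [0.0, 0.0, 1.0]] [[-0.513, 0.482, -0.711, 1.208], [0.859, 0.274, -0.434, 0.585], [-0.015, -0.832, -0.554, 0.607], [0.0, 0.0, 0.0, 1.0]]
```

View pics/top0.png

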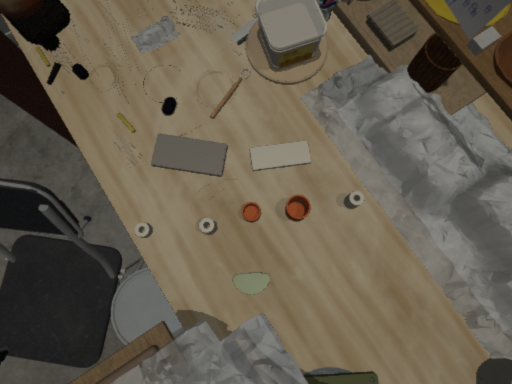

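View pics/side0.png

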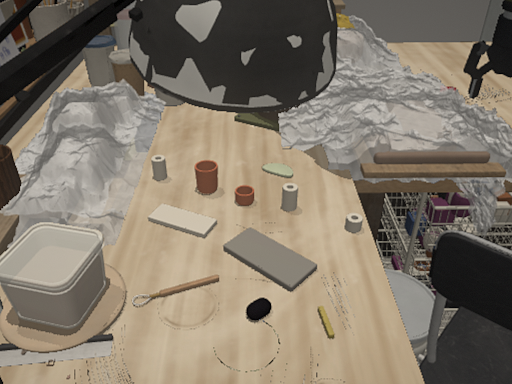

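The top view shows the slab (190,155), shelf (280,155), dish (251,212), cup (297,207), and props at (207,226), (355,199) and (143,230). In the side view the short prop is the one at (354,223), which is (143,230) in the top view. Next I measure positions from depth.

```bash
cat > h.py <<'E'
import numpy as np,cv2
def world(d):
    K=d["intrinsics"];Z=d["range_z"].astype(float);v,u=np.indices(Z.shape)
    P=np.stack([(u-K[0,2])/K[0,0]*Z,(v-K[1,2])/K[1,1]*Z,Z,np.ones_like(Z)],-1)@d["extrinsics"].T
    P=P[...,:3];P[Z<=0]=np.nan;return P
def ray(d,u,v,z):
    K=d["intrinsics"];E=d["extrinsics"];r=E[:3,:3]@np.array([(u-K[0,2])/K[0,0],(v-K[1,2])/K[1,1],1.])
    c=E[:3,3];return c+r*(z-c[2])/r[2]
def rect(p):
    c,(w,h),a=cv2.minAreaRect(p[:,:2].astype(np.float32)*1000)
    if w>h:a,w,h=a+90,h,w
    return np.round([c[0],c[1],w,h,(a+90)%180-90],1)   # a: yaw of box x axis (short side), deg
def circ(p):
    return np.round(np.r_[np.array(cv2.minEnclosingCircle(p[:,:2].astype(np.float32)*1000)[0]),2e0*cv2.minEnclosingCircle(p[:,:2].astype(np.float32)*1000)[1]],1)
E
python3 - <<'E'
from h import *
seeds={"top":dict(slab=(190,155),shelf=(280,155),dish=(251,212),cup=(297,207),pA=(207,226),pB=(355,199),short=(143,230)),
"side":dict(slab=(270,257),shelf=(182,220),dish=(244,196),cup=(206,177),pA=(289,197),pB=(159,168),short=(354,223))}
for n in seeds:
    d=dict(np.load(n+"0.npz"));P=world(d)
    fl=P[(P[...,2]<.004)&(P[...,2]>-.01)];print(n,"floor z",np.median(fl[:,2]))
    m=(P[...,2]>.006)&(P[...,2]<.12);_,L=cv2.connectedComponents(m.astype(np.uint8),connectivity=4)
    for k,(u,v) in seeds[n].items():
        w=L[v-8:v+9,u-8:u+9];w=w[w>0];l=np.bincount(w).argmax();p=P[L==l];zt=np.percentile(p[:,2],97)
        t=p[p[:,2]>zt-.006];print(k,len(p),"zt",zt.round(4),"rect",rect(t) if k in("slab","shelf") else "", "circ",circ(t),"mean",(t.mean(0)*1000).round(1))
    if n=="top": 
        img=cv2.resize(d["img"][125:250,130:380,::-1],None,fx=3.2,fy=3.2,interpolation=cv2.INTER_CUBIC);cv2.imwrite("pics/crop0.png",img)
E
```

```text
top floor z -0.0011119998218750426
slab 2338 zt 0.0154 rect [602.8 282.8  80.7 170.  -12.5] circ [602.8 282.  183.8] mean [602.  281.9  12.8]
shelf 1357 zt 0.0136 rect [589.9  67.5  56.4 139.9   4.7] circ [589.6  67.9 147.6] mean [589.4  67.9  10.9]
dish 153 zt 0.0311 rect  circ [456.4 143.5  43.4] mean [456.4 142.8  28.6]
cup 348 zt 0.0644 rect  circ [455.8  41.1  53.6] mean [456.3  40.7  62.5]
pA 223 zt 0.0558 rect  circ [428.2 241.3  33.4] mean [427.7 241.1  53.7]
pB 267 zt 0.0561 rect  circ [469.2 -88.8  33.2] mean [469.1 -88.5  53.8]
short 200 zt 0.0289 rect  circ [429.1 388.9  33.8] mean [429.  388.4  26.5]
side floor z 0.0024969396798389942
slab 2822 zt 0.0186 rect [603.7 282.6  83.9 171.2 -12.6] circ [605.6 282.1 187.1] mean [608.4 287.6  16.6]
shelf 1234 zt 0.0167 rect [591.1  67.2  59.3 141.4   5.2] circ [591.3  66.5 150.3] mean [593.1  70.5  14.6]
dish 339 zt 0.0336 rect  circ [457.2 142.   46.8] mean [458.2 143.6  31.1]
cup 663 zt 0.0675 rect  circ [457.4  40.5  59.6] mean [457.7  41.9  65.5]
pA 403 zt 0.059 rect  circ [428.5 241.   37.1] mean [431.1 242.   57. ]
pB 328 zt 0.0592 rect  circ [469.3 -89.9  39.7] mean [471.7 -87.6  57.2]
short 282 zt 0.0324 rect  circ [429.9 389.8  36.1] mean [432.6 389.3  30.2]
```

View pics/crop0.png

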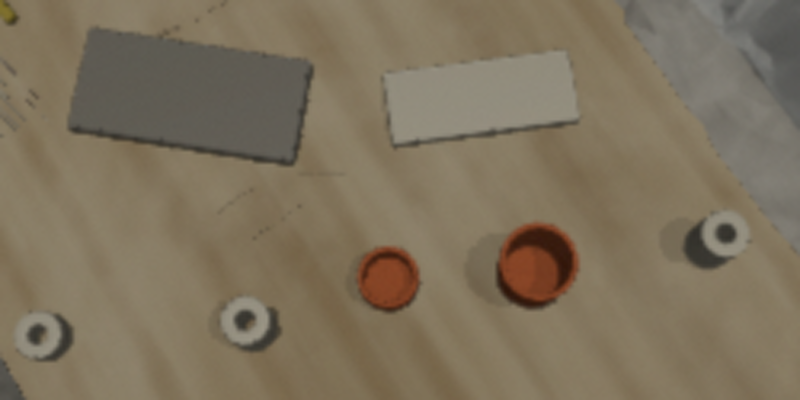

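Emit:
{"name": "step_arm", "arguments": {
  "motion": [
    [70,0.286,-0.577,-0.1,0,0,-0.147],
    [70,0.286,-0.577,-0.1,0,0,-0.147],
    [70,0.286,-0.577,-0.1,0,0,-0.147],
    [70,0.286,-0.577,-0.1,0,0,-0.147],
    [70,0.286,-0.577,-0.1,0,0,-0.147],
    [70,0.286,-0.577,-0.1,0,0,-0.147],
    [70,0.286,-0.577,-0.1,0,0,-0.147],
    [70,0.286,-0.577,-0.1,0,0,-0.147],
    [70,0.286,-0.577,-0.1,0,0,-0.147],
    [70,0.286,-0.577,-0.1,0,0,-0.147]
  ]
}}

```text
time_s: 0.93
tool_pos: [0.3864, 0.285, 0.1562]
tool_rot: [0.616, 0.788, -0.001, 0.0]
contact_force: [0.1, 1.3, -0.8]
grip_width: 0.0701
grip_force: 0.0
```

Emit:
{"name": "step_arm", "arguments": {
  "motion": [
    [66,0.141,-0.284,-0.172,0,0,-0.0737],
    [66,0.141,-0.284,-0.172,0,0,-0.0737],
    [66,0.141,-0.284,-0.172,0,0,-0.0737],
    [66,0.141,-0.284,-0.172,0,0,-0.0737],
    [66,0.141,-0.284,-0.172,0,0,-0.0737],
    [66,0.141,-0.284,-0.172,0,0,-0.0737],
    [66,0.141,-0.284,-0.172,0,0,-0.0737],
    [66,0.141,-0.284,-0.172,0,0,-0.0737]
  ]
}}

```text
time_s: 1.6
tool_pos: [0.4559, 0.1482, 0.0708]
tool_rot: [0.778, 0.629, 0.001, -0.001]
contact_force: [-0.5, 0.3, 0.4]
grip_width: 0.066
grip_force: 0.0
```

```bash
python3 - <<'E'
from plant import *
import cv2
cv2.imwrite("pics/w1.png",get_image("wrist")["img"][...,::-1])
E
```

```text
(no output)
```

View pics/w1.png

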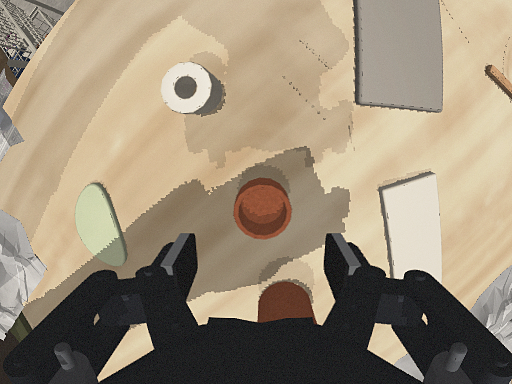

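The dish sits at (262,209), midway between the fingers at columns 185 and 337.

Emit:
{"name": "step_arm", "arguments": {
  "motion": [
    [66,0,0,-0.03,0,0,0],
    [66,0,0,-0.03,0,0,0],
    [66,0,0,-0.03,0,0,0]
  ]
}}

```text
time_s: 1.9
tool_pos: [0.4555, 0.1471, 0.0557]
tool_rot: [0.778, 0.628, -0.0, -0.0]
contact_force: [0.3, -0.0, 0.4]
grip_width: 0.0665
grip_force: 0.0
```

Emit:
{"name": "step_arm", "arguments": {
  "motion": [
    [66,0.002,-0.008,-0.03,0,0,0],
    [66,0.002,-0.008,-0.06,0,0,0],
    [66,0.002,-0.008,-0.09,0,0,0],
    [66,0.002,-0.008,-0.107,0,0,0],
    [66,0.002,-0.008,-0.107,0,0,0],
    [20,0.002,-0.008,-0.107,0,0,0],
    [20,0.002,-0.008,-0.107,0,0,0],
    [20,0.002,-0.008,-0.107,0,0,0],
    [20,0.002,-0.008,-0.107,0,0,0],
    [20,0.002,-0.008,-0.107,0,0,0]
  ]
}}

```text
time_s: 2.73
tool_pos: [0.4581, 0.1418, 0.003]
tool_rot: [0.779, 0.627, 0.001, 0.0]
contact_force: [0.8, -0.4, 0.4]
grip_width: 0.0201
grip_force: 0.3
```

```bash
python3 - <<'E'
from plant import *
import cv2,numpy as np
print(get_state()["grip_width"],get_state()["grip_force"])
a=get_image("wrist")["img"];b=get_image("side")["img"][120:270,150:350]
cv2.imwrite("pics/w2.png",np.hstack([cv2.resize(a,(400,300)),cv2.resize(b,(400,300))])[...,::-1])
E
```

```text
0.02010500407402755 0.34034216485451907
```

View pics/w2.png

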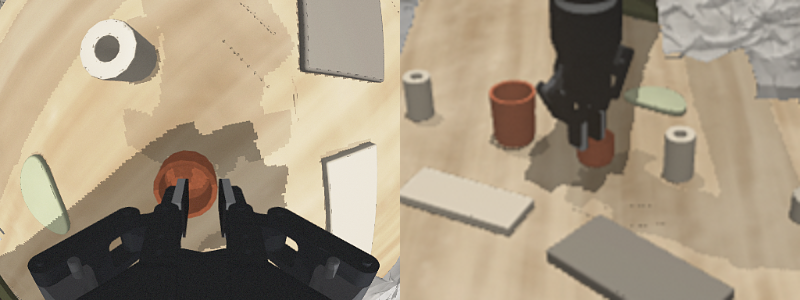

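The dish was squeezed forward out of the fingers: in the wrist view it sits at (185,185), ahead of the pads. I'll open, rise and remeasure.

Emit:
{"name": "step_arm", "arguments": {
  "motion": [
    [30,0,0,0,0,0,0],
    [30,0,0,0,0,0,0],
    [30,0,0,0.06,0,0,0],
    [40,0,0,0.14,0,0,0],
    [60,0,0,0.2,0,0,0],
    [60,0,0,0.2,0,0,0],
    [60,0,0,0.2,0,0,0]
  ]
}}

```text
time_s: 3.42
tool_pos: [0.458, 0.1419, 0.1034]
tool_rot: [0.779, 0.627, 0.002, 0.0]
contact_force: [-0.9, 0.1, -1.0]
grip_width: 0.0598
grip_force: 0.0
```

```bash
cat >> h.py <<'E'
from scipy.spatial.transform import Rotation as R
def wpix(d,s,p):  # world point -> wrist pixel
    T=np.eye(4);T[:3,:3]=R.from_quat(s["tool_rot"]).as_matrix();T[:3,3]=s["tool_pos"]
    q=np.linalg.inv(T@d["tool_from_camera"])@np.r_[p,1];th=np.arctan2(np.hypot(q[0],q[1]),q[2]);a=np.arctan2(q[1],q[0]);K=d["intrinsics"]
    return np.round([K[0,2]+K[0,0]*th*np.cos(a),K[1,2]+K[1,1]*th*np.sin(a)],1)
def wworld(d,s):  # wrist depth -> world
    T=np.eye(4);T[:3,:3]=R.from_quat(s["tool_rot"]).as_matrix();T[:3,3]=s["tool_pos"]
    K=d["intrinsics"];Z=d["range_z"].astype(float);v,u=np.indices(Z.shape);x=(u-K[0,2])/K[0,0];y=(v-K[1,2])/K[1,1];r=np.hypot(x,y)+1e-9
    k=np.tan(r)/r;P=np.stack([x*k*Z,y*k*Z,Z,np.ones_like(Z)],-1)@(T@d["tool_from_camera"]).T
    P=P[...,:3];P[(Z<=0)|(r>1.3)]=np.nan;return P
def comp(P,xy,lo=.006,hi=.12,near=.06):
    m=(P[...,2]>lo)&(P[...,2]<hi)&(np.hypot(P[...,0]-xy[0],P[...,1]-xy[1])<near)
    n,L,st,_=cv2.connectedComponentsWithStats(m.astype(np.uint8),connectivity=4)
    if n<2:return None
    p=P[L==1+st[1:,4].argmax()];zt=np.percentile(p[:,2],97);t=p[p[:,2]>zt-.006];return zt.round(4),circ(t),len(p)
E
python3 - <<'E'
from plant import *
from h import *
s=get_state();d=get_image("wrist");print(s["tool_pos"],s["tool_rot"]);print(d["tool_from_camera"].round(4).tolist(),d["intrinsics"].round(1).tolist())
t=s["tool_pos"]
print("tcp pix",wpix(d,s,t),"tcp floor",wpix(d,s,[t[0],t[1],0.03]))
P=wworld(d,s);print("wrist dish",comp(P,(.457,.145)),"pA",comp(P,(.428,.241)))
for n in("top","side"):print(n,comp(world(get_image(n)),(.457,.16)),comp(world(get_image(n)),(.428,.241)))
cv2.imwrite("pics/w3.png",d["img"][...,::-1])
E
```

```text
[0.45799057 0.14187391 0.10344188] [7.78756863e-01 6.27323787e-01 1.54243601e-03 4.84647729e-04]
[[-0.0005, -0.9639, -0.2664, 0.068], [1.0, -0.0006, 0.0002, 0.0002], [-0.0004, -0.2664, 0.9639, -0.1677], [0.0, 0.0, 0.0, 1.0]] [[297.3, 0.0, 260.1], [0.0, 297.3, 193.6], [0.0, 0.0, 1.0]]
tcp pix [259.8 227.9] tcp floor [259.6 195.2]
wrist dish (np.float64(0.0311), array([446.6, 146.3,  43.8]), 1846) pA (np.float64(0.0564), array([428.6, 241.6,  33.7]), 1827)
top None None
side (np.float64(0.0339), array([447.4, 144.8,  46.4]), 333) (np.float64(0.0589), array([428.7, 240. ,  37.6]), 405)
```

View pics/w3.png

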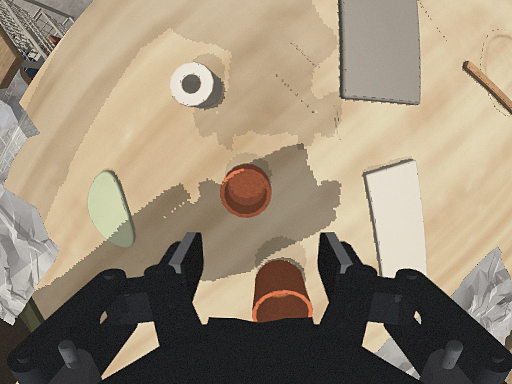

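```bash
python3 - <<'E'
from plant import *
from h import *
s=get_state();d=get_image("wrist");P=wworld(d,s)
T=R.from_quat(s["tool_rot"]).as_matrix();Q=(P-s["tool_pos"])@T*1000
for v,u in [(238,196),(250,190),(262,184),(270,180),(290,180),(238,326),(250,336),(262,342),(238,190),(250,175),(330,260),(190,245),(140,300)]:print((u,v),Q[v,u].round(0),d["range_z"][v,u].round(3))
m=np.isfinite(Q[...,2])&(abs(Q[...,0])<30)&(abs(Q[...,1])<60)&(Q[...,2]<15)
for sg in(-1,1):
    q=Q[m&(np.sign(Q[...,1])==sg)];print(sg,np.percentile(q,[0,1,50,99,100],axis=0).round(1).tolist())
sd=get_image("side");Ps=world(sd)
m=(np.hypot(Ps[...,0]-.458,Ps[...,1]-.142)<.07)&(Ps[...,2]>.04)&(Ps[...,2]<.2)
q=Ps[m]*1000;print("side lowest",q[q[:,2].argsort()[:8]].round(0).tolist(),len(q))
E
```

```text
(196, 238) [ 12. -30. -43.] 0.135
(190, 250) [ 12. -30. -56.] 0.123
(184, 262) [ 12. -30. -66.] 0.113
(180, 270) [  9. -32. -67.] 0.113
(180, 290) [ 17. -24. -94.] 0.084
(326, 238) [ 11.  32. -40.] 0.138
(336, 250) [ 12.  32. -56.] 0.122
(342, 262) [ 11.  33. -66.] 0.113
(190, 238) [ 11. -33. -42.] 0.137
(175, 250) [  7. -40. -46.] 0.133
(260, 330) [  11.    0. -104.] 0.077
(245, 190) [ -1. -14.  93.] 0.27
(300, 140) [ 44.  36. 100.] 0.264
-1 [[-12.6, -60.0, -132.4], [-9.8, -59.4, -129.7], [11.6, -32.1, -108.6], [20.6, -0.8, -38.9], [21.8, -0.1, -29.8]]
1 [[-13.0, 0.1, -132.5], [-9.8, 0.8, -129.7], [11.5, 32.0, -108.5], [20.6, 59.4, -38.8], [21.5, 60.0, -30.4]]
side lowest [[490.0, 132.0, 132.0], [489.0, 130.0, 133.0], [488.0, 124.0, 134.0], [491.0, 128.0, 134.0], [424.0, 148.0, 134.0], [427.0, 144.0, 134.0], [490.0, 132.0, 134.0], [428.0, 153.0, 135.0]] 694
```

Both cameras put the fingertips about 30 mm behind the reported TCP at 60 mm opening, some 20 mm shorter than stated. The fingers therefore closed at rim height. I'll aim by the real tips.

Emit:
{"name": "step_arm", "arguments": {
  "motion": [
    [60,-0.022,0.0074,-0.07,0,0,0],
    [60,-0.022,0.0074,-0.14,0,0,0],
    [60,-0.022,0.0074,-0.2,0,0,0],
    [60,-0.022,0.0074,-0.23,0,0,0],
    [60,-0.022,0.0074,-0.247,0,0,0],
    [60,-0.022,0.0074,-0.247,0,0,0],
    [30,-0.022,0.0074,-0.247,0,0,0],
    [30,-0.022,0.0074,-0.247,0,0,0],
    [30,-0.022,0.0074,-0.247,0,0,0],
    [30,-0.022,0.0074,-0.247,0,0,0]
  ]
}}

```text
time_s: 4.6
tool_pos: [0.4474, 0.1456, -0.0201]
tool_rot: [0.779, 0.627, 0.001, 0.0]
contact_force: [-0.1, 1.0, -0.7]
grip_width: 0.0429
grip_force: 60.8
```

Emit:
{"name": "step_arm", "arguments": {
  "motion": [
    [30,0,0,0.06,0,0,0],
    [30,0,0,0.13,0,0,0],
    [30,0.08,0.07,0.16,0,0,0],
    [30,0.14,0.125,0.16,0,0,0],
    [30,0.2,0.18,0.16,0,0,0],
    [30,0.26,0.23,0.16,0,0,0],
    [30,0.311,0.274,0.16,0,0,0],
    [30,0.311,0.274,0.12,0,0,0],
    [30,0.311,0.274,0.09,0,0,0],
    [30,0.311,0.274,0.09,0,0,0]
  ]
}}

```text
time_s: 5.43
tool_pos: [0.5987, 0.2812, 0.0207]
tool_rot: [0.779, 0.627, -0.004, -0.001]
contact_force: [-1.4, -0.4, -1.0]
grip_width: 0.0425
grip_force: 61.4
```

```bash
python3 - <<'E'
from plant import *
from h import *
s=get_state();print(s["tool_pos"].round(4),s["grip_width"]);d=get_image("wrist");P=wworld(d,s)
print(comp(P,(.603,.283),lo=.03,hi=.072,near=.03))
m=(P[...,2]>.009)&(P[...,2]<.018)&(np.hypot(P[...,0]-.603,P[...,1]-.283)<.11);print("slab wrist",rect(P[m]))
cv2.imwrite("pics/w4.png",d["img"][...,::-1])
E
```

```text
[0.5987 0.2812 0.0207] 0.04249930365564874
(np.float64(0.0716), array([603.7, 285.4,  59. ]), 8008)
slab wrist [635.6 277.6 145.  166.7 -12.1]
```

View pics/w4.png

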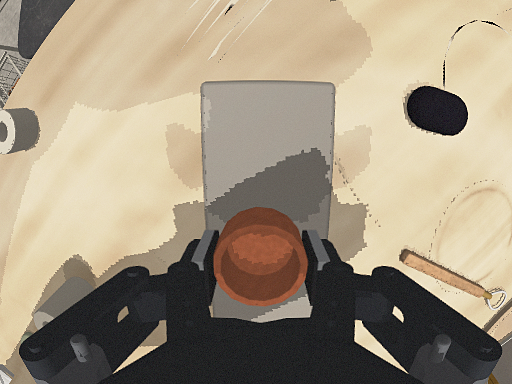

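The dish is held upright at (260,257). The slab edges are at columns 201 and 336, so it must go about 4 mm to the right (+x).

Emit:
{"name": "step_arm", "arguments": {
  "motion": [
    [30,0.008,0.003,-0.03,0,0,0],
    [30,0.008,0.003,-0.03,0,0,0],
    [30,0.008,0.003,-0.03,0,0,0],
    [30,0.008,0.003,-0.03,0,0,0]
  ]
}}

```text
time_s: 5.82
tool_pos: [0.606, 0.2832, 0.0099]
tool_rot: [0.779, 0.627, -0.0, -0.0]
contact_force: [0.5, 0.4, -1.0]
grip_width: 0.0422
grip_force: 61.4
```

Emit:
{"name": "step_arm", "arguments": {
  "motion": [
    [30,-0.006,-0.001,-0.01,0,0,0],
    [30,-0.006,-0.001,-0.02,0,0,0],
    [30,-0.006,-0.001,-0.026,0,0,0],
    [30,-0.006,-0.001,-0.03,0,0,0],
    [30,-0.006,-0.001,-0.031,0,0,0],
    [30,-0.006,-0.001,-0.031,0,0,0]
  ]
}}

```text
time_s: 6.32
tool_pos: [0.6025, 0.2832, -0.0061]
tool_rot: [0.779, 0.627, -0.001, -0.0]
contact_force: [-2.6, -1.2, 4.4]
grip_width: 0.0426
grip_force: 61.9
```

Emit:
{"name": "step_arm", "arguments": {
  "motion": [
    [62,-0.006,-0.001,0,0,0,0],
    [62,-0.006,-0.001,0,0,0,0],
    [62,0,0,0,0,0,0],
    [62,0,0,0.04,0,0,0],
    [62,0,0,0.1,0,0,0],
    [62,0,0,0.16,0,0,0],
    [62,-0.08,-0.02,0.2,0,0,0],
    [62,-0.16,-0.04,0.2,0,0,0],
    [62,-0.16,-0.04,0.2,0,0,0],
    [62,-0.16,-0.04,0.2,0,0,0]
  ]
}}

```text
time_s: 7.15
tool_pos: [0.519, 0.2622, 0.0934]
tool_rot: [0.779, 0.628, -0.003, -0.001]
contact_force: [0.2, 0.9, 0.9]
grip_width: 0.0622
grip_force: 0.0
```

```bash
python3 - <<'E'
from plant import *
from h import *
for n in("top","side"):
    P=world(get_image(n));print(n,comp(P,(.603,.283),lo=.021,hi=.06,near=.05),comp(P,(.428,.241)))
E
```

```text
top None (np.float64(0.0558), array([427.9, 241.2,  33.4]), 222)
side (np.float64(0.0476), array([602.9, 283.2,  47.3]), 490) (np.float64(0.0591), array([429. , 241.1,  36.2]), 401)
```

Emit:
{"name": "step_arm", "arguments": {
  "motion": [
    [62,-0.08,-0.02,0,0,0,0],
    [62,-0.15,-0.036,0,0,0,0],
    [62,-0.181,-0.042,0,0,0,0],
    [62,-0.181,-0.042,0,0,0,0],
    [62,-0.181,-0.042,0,0,0,0]
  ]
}}

```text
time_s: 7.67
tool_pos: [0.4342, 0.2432, 0.0933]
tool_rot: [0.779, 0.627, 0.001, 0.0]
contact_force: [0.4, 0.6, 0.4]
grip_width: 0.0618
grip_force: 0.0
```

Emit:
{"name": "step_arm", "arguments": {
  "motion": [
    [62,-0.008,-0.003,-0.06,0,0,0],
    [62,-0.008,-0.003,-0.12,0,0,0],
    [62,-0.008,-0.003,-0.17,0,0,0],
    [62,-0.008,-0.003,-0.2,0,0,0],
    [62,-0.008,-0.003,-0.211,0,0,0],
    [62,-0.008,-0.003,-0.211,0,0,0]
  ]
}}

```text
time_s: 8.17
tool_pos: [0.4303, 0.2411, -0.0136]
tool_rot: [0.779, 0.627, -0.0, 0.0]
contact_force: [0.4, -0.2, 0.1]
grip_width: 0.0618
grip_force: 0.0
```

Emit:
{"name": "step_arm", "arguments": {
  "motion": [
    [20,0,0,0,0,0,0],
    [20,0,0,0,0,0,0],
    [20,0,0,0,0,0,0],
    [20,0,0,0,0,0,0],
    [20,0,0,0.06,0,0,0],
    [20,0,0,0.13,0,0,0],
    [20,0.06,0.03,0.16,0,0,0],
    [20,0.13,0.065,0.16,0,0,0],
    [20,0.2,0.1,0.16,0,0,0],
    [20,0.2,0.1,0.16,0,0,0]
  ]
}}

```text
time_s: 9.0
tool_pos: [0.5384, 0.2964, 0.0705]
tool_rot: [0.778, 0.628, 0.008, 0.002]
contact_force: [1.2, 0.8, -0.4]
grip_width: 0.0317
grip_force: 60.0
```

Emit:
{"name": "step_arm", "arguments": {
  "motion": [
    [20,0.07,0.035,0,0,0,0],
    [20,0.13,0.066,0,0,0,0],
    [20,0.165,0.083,0,0,0,0],
    [20,0.168,0.085,0,0,0,0],
    [20,0.168,0.085,-0.04,0,0,0],
    [20,0.168,0.085,-0.08,0,0,0],
    [20,0.168,0.085,-0.1,0,0,0],
    [20,0.168,0.085,-0.1,0,0,0],
    [20,0.168,0.085,-0.1,0,0,0]
  ]
}}

```text
time_s: 9.75
tool_pos: [0.6118, 0.3329, 0.0177]
tool_rot: [0.779, 0.627, -0.001, -0.0]
contact_force: [-0.1, 0.0, -1.3]
grip_width: 0.0317
grip_force: 60.0
```

```bash
python3 - <<'E'
from plant import *
from h import *
s=get_state();print(s["tool_pos"].round(4),s["tool_rot"].round(4),s["grip_width"])
P=world(get_image("side"));print(comp(P,(.603,.283),lo=.021,hi=.05,near=.03))
d=get_image("wrist");cv2.imwrite("pics/w5.png",d["img"][...,::-1])
E
```

```text
[0.6118 0.3329 0.0177] [ 7.788e-01  6.273e-01 -1.200e-03 -3.000e-04] 0.03172106148957206
(np.float64(0.0474), array([604.9, 282.5,  44.9]), 363)
```

View pics/w5.png

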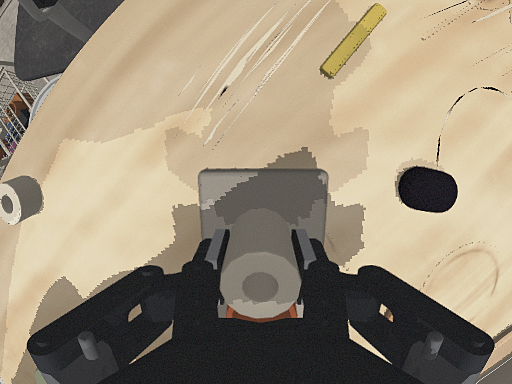

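The prop hangs upright at (260,280) and the slab edges are at columns 198 and 328, so a 2 mm shift to +x centres it.

Emit:
{"name": "step_arm", "arguments": {
  "motion": [
    [20,0.005,0.002,-0.01,0,0,0],
    [20,0.005,0.002,-0.02,0,0,0],
    [20,0.005,0.002,-0.028,0,0,0],
    [20,0.005,0.002,-0.032,0,0,0],
    [20,0.005,0.002,-0.034,0,0,0],
    [20,0.005,0.002,-0.034,0,0,0]
  ]
}}

```text
time_s: 10.35
tool_pos: [0.6154, 0.3345, 0.0031]
tool_rot: [0.779, 0.627, -0.0, -0.0]
contact_force: [-2.7, -1.8, 13.0]
grip_width: 0.0318
grip_force: 61.8
```

Emit:
{"name": "step_arm", "arguments": {
  "motion": [
    [62,0,0,0.004,0,0,0],
    [62,0,0,0.004,0,0,0],
    [62,0,0,0.004,0,0,0],
    [62,0,0,0.06,0,0,0],
    [62,0,0,0.12,0,0,0],
    [62,0,0,0.18,0,0,0],
    [62,-0.02,-0.06,0.22,0,0,0],
    [62,-0.04,-0.12,0.22,0,0,0],
    [62,-0.06,-0.18,0.22,0,0,0],
    [62,-0.08,-0.24,0.22,0,0,0]
  ]
}}

```text
time_s: 11.18
tool_pos: [0.5747, 0.2132, 0.1112]
tool_rot: [0.779, 0.628, -0.0, 0.0]
contact_force: [0.7, -0.7, -0.2]
grip_width: 0.0617
grip_force: 0.0
```

Emit:
{"name": "step_arm", "arguments": {
  "motion": [
    [62,-0.02,-0.06,0,0,0,0],
    [62,-0.045,-0.12,0,0,0,0],
    [62,-0.07,-0.19,0,0,0,0],
    [62,-0.1,-0.26,0,0,0,0],
    [62,-0.125,-0.33,0,0,0,0],
    [62,-0.15,-0.4,0,0,0,0],
    [62,-0.18,-0.47,0,0,0,0],
    [62,-0.2,-0.54,0,0,0,0],
    [62,-0.21,-0.595,0,0,0,0],
    [62,-0.21,-0.605,0,0,0,0]
  ]
}}

```text
time_s: 12.02
tool_pos: [0.468, -0.0947, 0.1109]
tool_rot: [0.782, 0.624, -0.002, 0.001]
contact_force: [-0.6, -0.7, -0.4]
grip_width: 0.062
grip_force: 0.0
```

```bash
python3 - <<'E'
from plant import *
from h import *
s=get_state();print(s["tool_pos"].round(4),s["tool_rot"].round(4))
for n in("top","side"):
    P=world(get_image(n));print(n,comp(P,(.603,.283),lo=.021,hi=.06,near=.03),comp(P,(.614,.334),lo=.05,hi=.09,near=.03),comp(P,(.469,-.089)))
E
```

```text
[ 0.468  -0.0947  0.1109] [ 0.7816  0.6237 -0.0022  0.0008]
top (np.float64(0.0447), array([602.1, 283.1,  44.2]), 202) (np.float64(0.0699), array([614.3, 334.4,  34. ]), 199) (np.float64(0.056), array([469.6, -88.5,  33.5]), 268)
side (np.float64(0.0476), array([603.5, 282.3,  47.7]), 492) (np.float64(0.0728), array([616.3, 334.1,  34.8]), 349) (np.float64(0.0593), array([470.3, -86.6,  37.6]), 332)
```

Emit:
{"name": "step_arm", "arguments": {
  "motion": [
    [62,0,0,-0.06,0,0,0],
    [62,0,0,-0.1,0,0,0],
    [62,0,0,-0.1,0,0,0],
    [62,0,0,-0.1,0,0,0]
  ]
}}

```text
time_s: 12.45
tool_pos: [0.4699, -0.0863, 0.0603]
tool_rot: [0.778, 0.628, -0.001, -0.001]
contact_force: [-0.9, -0.1, 0.2]
grip_width: 0.0622
grip_force: 0.0
```

Emit:
{"name": "step_arm", "arguments": {
  "motion": [
    [62,0,-0.004,-0.05,0,0,0],
    [62,0,-0.004,-0.1,0,0,0],
    [62,0,-0.004,-0.135,0,0,0],
    [62,0,-0.004,-0.145,0,0,0],
    [62,0,-0.004,-0.145,0,0,0],
    [20,0,-0.004,-0.145,0,0,0],
    [20,0,-0.004,-0.145,0,0,0],
    [20,0,-0.004,-0.145,0,0,0],
    [20,0,-0.004,-0.145,0,0,0]
  ]
}}

```text
time_s: 13.2
tool_pos: [0.4711, -0.0901, -0.0101]
tool_rot: [0.779, 0.627, 0.0, 0.001]
contact_force: [-0.4, 0.3, 6.3]
grip_width: 0.0316
grip_force: 59.2
```

Emit:
{"name": "step_arm", "arguments": {
  "motion": [
    [20,0,0,0.06,0,0,0],
    [20,0,0,0.13,0,0,0],
    [20,0.02,0.06,0.16,0,0,0],
    [20,0.045,0.12,0.16,0,0,0],
    [20,0.07,0.19,0.16,0,0,0],
    [20,0.1,0.26,0.16,0,0,0],
    [20,0.125,0.33,0.16,0,0,0],
    [20,0.15,0.4,0.16,0,0,0],
    [20,0.175,0.46,0.16,0,0,0],
    [20,0.175,0.46,0.16,0,0,0]
  ]
}}

```text
time_s: 14.03
tool_pos: [0.5603, 0.1508, 0.0695]
tool_rot: [0.775, 0.632, 0.004, -0.002]
contact_force: [0.4, 1.3, -0.9]
grip_width: 0.0319
grip_force: 59.8
```

Emit:
{"name": "step_arm", "arguments": {
  "motion": [
    [20,0.03,0.08,0,0,0,0],
    [20,0.055,0.15,0,0,0,0],
    [20,0.066,0.183,0,0,0,0],
    [20,0.066,0.183,0,0,0,0],
    [20,0.066,0.183,-0.04,0,0,0],
    [20,0.066,0.183,-0.08,0,0,0],
    [20,0.066,0.183,-0.1,0,0,0],
    [20,0.066,0.183,-0.1,0,0,0],
    [20,0.066,0.183,-0.1,0,0,0]
  ]
}}

```text
time_s: 14.78
tool_pos: [0.5903, 0.2305, 0.0186]
tool_rot: [0.779, 0.627, -0.001, -0.0]
contact_force: [-0.2, 0.8, -1.2]
grip_width: 0.0322
grip_force: 59.8
```

Emit:
{"name": "step_arm", "arguments": {
  "motion": [
    [20,0.002,0.002,-0.01,0,0,0],
    [20,0.002,0.002,-0.018,0,0,0],
    [20,0.002,0.002,-0.024,0,0,0],
    [20,0.002,0.002,-0.028,0,0,0],
    [20,0.002,0.002,-0.03,0,0,0],
    [20,0.002,0.002,-0.03,0,0,0]
  ]
}}

```text
time_s: 15.28
tool_pos: [0.5916, 0.2324, 0.004]
tool_rot: [0.779, 0.627, -0.0, -0.0]
contact_force: [-1.0, -0.9, 3.2]
grip_width: 0.0319
grip_force: 60.2
```

Emit:
{"name": "step_arm", "arguments": {
  "motion": [
    [62,0,0,0.002,0,0,0],
    [62,0,0,0.002,0,0,0],
    [62,0,0,0.002,0,0,0],
    [62,0,0,0.06,0,0,0],
    [62,0,0,0.12,0,0,0],
    [72,0,0,0.18,0,0,0],
    [72,0,-0.08,0.18,0,0,0.016],
    [72,0,-0.16,0.18,0,0,0.032],
    [72,0,-0.24,0.18,0,0,0.048],
    [72,0,-0.32,0.18,0,0,0.048]
  ]
}}

```text
time_s: 16.12
tool_pos: [0.5917, 0.0707, 0.0938]
tool_rot: [0.674, 0.739, -0.0, 0.0]
contact_force: [0.7, -0.1, -0.3]
grip_width: 0.0721
grip_force: 0.0
```

Emit:
{"name": "step_arm", "arguments": {
  "motion": [
    [72,0,0,-0.06,0,0,0],
    [72,0,0,-0.06,0,0,0],
    [72,0,0,-0.06,0,0,0]
  ]
}}

```text
time_s: 16.37
tool_pos: [0.5905, 0.0722, 0.0625]
tool_rot: [0.676, 0.737, -0.001, -0.001]
contact_force: [0.7, 1.1, 0.6]
grip_width: 0.0721
grip_force: 0.0
```

```bash
python3 - <<'E'
from plant import *
from h import *
s=get_state();print(s["tool_pos"].round(4),s["tool_rot"].round(4), 2*np.degrees(np.arctan2(s["tool_rot"][1],s["tool_rot"][0]))-90)
for n in("top","side"):
    P=world(get_image(n));print(n,comp(P,(.603,.283),lo=.021,hi=.06,near=.03),comp(P,(.614,.334),lo=.05,hi=.09,near=.03),comp(P,(.5915,.232),lo=.05,hi=.09,near=.03),comp(P,(.457,.041)))
d=get_image("wrist");P=wworld(d,s)
m=(P[...,2]>.008)&(P[...,2]<.017)&(np.hypot(P[...,0]-.59,P[...,1]-.067)<.09);m=cv2.morphologyEx(m.astype(np.uint8),cv2.MORPH_OPEN,np.ones((3,3)))>0;print(rect(P[m]),m.sum())
T=R.from_quat(s["tool_rot"]).as_matrix();Q=(P-s["tool_pos"])@T*1000
m=np.isfinite(Q[...,2])&(abs(Q[...,0])<30)&(abs(Q[...,1])<70)&(Q[...,2]<-15);print("tip",Q[m][:,2].max())
cv2.imwrite("pics/w6.png",d["img"][...,::-1])
E
```

```text
[0.5905 0.0722 0.0625] [ 0.676   0.7369 -0.0013 -0.0012] 4.940812805921837
top (np.float64(0.0445), array([601.9, 283.1,  44.9]), 205) (np.float64(0.0702), array([614.9, 334.4,  33.1]), 198) (np.float64(0.07), array([591. , 232.6,  33.5]), 186) (np.float64(0.0646), array([455.8,  42. ,  53.6]), 270)
side (np.float64(0.0478), array([603.6, 283.5,  46.3]), 496) (np.float64(0.0729), array([615.8, 334.6,  35.2]), 348) (np.float64(0.0731), array([593.4, 233.3,  34.5]), 299) (np.float64(0.0676), array([459.1,  42.7,  59.4]), 657)
[588.6  65.7  56.6 140.3   4.5] 11679
tip -32.791384616588445
```

View pics/w6.png

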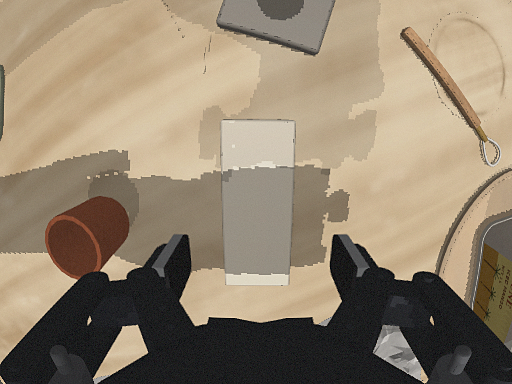

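The shelf is centred between the open fingers, at columns 222–295 with the fingers at 165 and 350.

Emit:
{"name": "step_arm", "arguments": {
  "motion": [
    [72,-0.002,-0.01,-0.05,0,0,0],
    [72,-0.002,-0.01,-0.1,0,0,0],
    [72,-0.002,-0.01,-0.14,0,0,0],
    [72,-0.002,-0.01,-0.165,0,0,0],
    [72,-0.002,-0.01,-0.175,0,0,0],
    [72,-0.002,-0.01,-0.175,0,0,0]
  ]
}}

```text
time_s: 17.02
tool_pos: [0.5904, 0.0682, -0.0245]
tool_rot: [0.675, 0.738, -0.001, -0.0]
contact_force: [0.2, -0.1, 0.2]
grip_width: 0.0719
grip_force: 0.0
```

Emit:
{"name": "step_arm", "arguments": {
  "motion": [
    [72,0,-0.002,-0.003,0,0,0],
    [45,0,-0.002,-0.003,0,0,0],
    [45,0,-0.002,-0.003,0,0,0],
    [45,0,-0.002,-0.003,0,0,0],
    [45,0,-0.002,-0.003,0,0,0],
    [45,0,-0.002,-0.003,0,0,0]
  ]
}}

```text
time_s: 17.52
tool_pos: [0.5916, 0.0663, -0.024]
tool_rot: [0.676, 0.737, 0.0, 0.001]
contact_force: [-0.9, 0.0, 6.1]
grip_width: 0.054
grip_force: 63.8
```

Emit:
{"name": "step_arm", "arguments": {
  "motion": [
    [45,0,0,0.03,0,0,0],
    [45,0,0,0.08,0,0,0],
    [45,0,0,0.13,0,0,0],
    [45,0,0,0.18,0,0,0],
    [45,0,0,0.22,0,0,0],
    [45,0,0.03,0.22,0,0,-0.01],
    [45,0.005,0.08,0.22,0,0,-0.025],
    [45,0.01,0.14,0.22,0,0,-0.04],
    [45,0.012,0.2,0.22,0,0,-0.048],
    [45,0.012,0.2,0.22,0,0,-0.048]
  ]
}}

```text
time_s: 18.35
tool_pos: [0.5959, 0.1773, 0.0846]
tool_rot: [0.776, 0.631, 0.002, -0.003]
contact_force: [-0.6, 2.4, -2.6]
grip_width: 0.0537
grip_force: 64.1
```

Emit:
{"name": "step_arm", "arguments": {
  "motion": [
    [45,0.004,0.06,0,0,0,0],
    [45,0.008,0.13,0,0,0,0],
    [45,0.01,0.19,0,0,0,0],
    [45,0.011,0.225,0,0,0,0],
    [45,0.011,0.233,0,0,0,0],
    [45,0.011,0.233,0,0,0,0],
    [45,0.011,0.233,0,0,0,0],
    [45,0.011,0.233,0,0,0,0]
  ]
}}

```text
time_s: 19.02
tool_pos: [0.6025, 0.2798, 0.0846]
tool_rot: [0.78, 0.626, -0.001, 0.001]
contact_force: [-0.1, -1.2, -2.0]
grip_width: 0.0538
grip_force: 64.1
```

```bash
cat >> h.py <<'E'
def plate(P,xy,lo,hi,near=.09):
    m=(P[...,2]>lo)&(P[...,2]<hi)&(np.hypot(P[...,0]-xy[0],P[...,1]-xy[1])<near);m=cv2.morphologyEx(m.astype(np.uint8),cv2.MORPH_OPEN,np.ones((3,3)))>0
    p=P[m];A=np.c_[p[:,:2]-xy,np.ones(len(p))];w=np.ones(len(p),bool)
    for _ in range(6):
        c=np.linalg.lstsq(A[w],p[w,2],rcond=None)[0];w=abs(A@c-p[:,2])<.003
    return rect(p[w]),"slope",c[:2].round(3),"z",c[2].round(4),w.sum()
E
python3 - <<'E'
from plant import *
from h import *
s=get_state();print(s["tool_pos"].round(4),2*np.degrees(np.arctan2(s["tool_rot"][1],s["tool_rot"][0]))-90,s["grip_width"])
d=get_image("wrist");print(plate(wworld(d,s),s["tool_pos"][:2],.1,.14))
P=world(get_image("side"));print(plate(P,s["tool_pos"][:2],.1,.14))
cv2.imwrite("pics/w7.png",d["img"][...,::-1])
E
```

```text
[0.6025 0.2798 0.0846] -12.461451909834366 0.05380831334652245
(array([606. , 293.7,  79. , 114.8, -12.5]), 'slope', array([-0.001, -0.003]), 'z', np.float64(0.1208), np.int64(24479))
(array([607.3, 281.1,  73.5, 144.6,  -5. ]), 'slope', array([-0.011, -0.002]), 'z', np.float64(0.123), np.int64(1146))
```

View pics/w7.png

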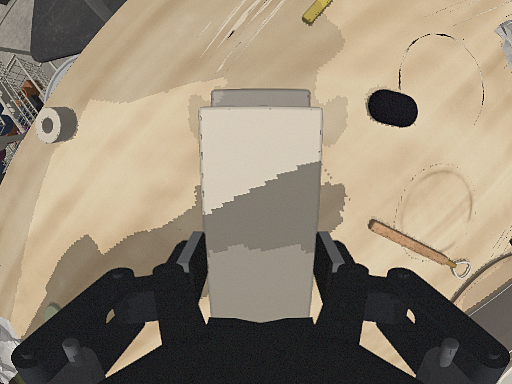

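The shelf is held level and parallel to the slab: shelf columns 199–323 and slab columns 212–310 share a midpoint at 261.

```bash
python3 - <<'E'
from plant import *
from h import *
s=get_state();P=wworld(get_image("wrist"),s);t=s["tool_pos"]
e=np.array([.2164,.9763]);f=np.array([.9763,-.2164])
D=P[...,:2]-t[:2];a=D@e*1000;b=D@f*1000;z=P[...,2]
m=(abs(z-.121)<.004)&(a<90)&(abs(b)<45);print(t.round(4),"end",np.percentile(a[m],[99,99.9,100]),"side",[np.percentile(b[m&(a>30)],[.5,99.5])])
Ps=world(get_image("side"));D=Ps[...,:2]-t[:2];a=D@e*1000;b=D@f*1000;m=(abs(Ps[...,2]-.123)<.005)&(abs(a)<90)&(abs(b)<40);print("side ends",np.percentile(a[m],[0.5,99.5]),np.percentile(b[m&(abs(a)>30)],[0.5,99.5]))
E
```

```text
[0.6026 0.2803 0.0846] end [70.70241212 71.50916203 71.65410155] side [array([-27.14748347,  27.74948519])]
side ends [-66.45905935  71.63940819] [-26.41342683  29.2074797 ]
```

Emit:
{"name": "step_arm", "arguments": {
  "motion": [
    [45,0,0.003,-0.02,0,0,0],
    [45,0,0.003,-0.04,0,0,0],
    [45,0,0.003,-0.058,0,0,0],
    [45,0,0.003,-0.068,0,0,0],
    [45,0,0.003,-0.074,0,0,0],
    [45,0,0.003,-0.077,0,0,0],
    [45,0,0.003,-0.079,0,0,0],
    [45,0,0.003,-0.08,0,0,0],
    [45,0,0.003,-0.08,0,0,0]
  ]
}}

```text
time_s: 19.97
tool_pos: [0.602, 0.2842, 0.0451]
tool_rot: [0.779, 0.627, -0.0, -0.0]
contact_force: [-2.2, -1.8, 4.0]
grip_width: 0.0539
grip_force: 64.8
```

```bash
cat > m.py <<'E'
from plant import *
from h import *
s=get_state();t=s["tool_pos"];print(t.round(4),s["contact_force"].round(1))
c0=np.array([.6028,.2827]);e=np.array([.2164,.9763]);f=np.array([.9763,-.2164])
for n,P in(("wrist",wworld(get_image("wrist"),s)),("side",world(get_image("side"))),("top",world(get_image("top")))):
    z=P[...,2];D=P[...,:2]-c0;a=D@e*1000;b=D@f*1000
    m=(abs(z-.0825)<.0055)&(abs(a)<90)&(abs(b)<40)
    if m.sum()>50:print(n,"shelf in slab frame y",np.percentile(a[m],[.5,99.5]).round(1),"x",np.percentile(b[m&(abs(a)>30)],[.5,99.5]).round(1),m.sum())
    m=(abs(z-.0145)<.005)&(abs(a)<100)&(abs(b)<60)
    if m.sum()>50:print(n,"slab y",np.percentile(a[m],[.5,99.5]).round(1),"x",np.percentile(b[m],[.5,99.5]).round(1))
E
python3 m.py
```

```text
[0.602  0.2842 0.0451] [-2.2 -1.8  4. ]
wrist shelf in slab frame y [-38.8  72.4] x [-28.5  26.5] 24759
wrist slab y [74.7 85.6] x [-38.7  39.7]
side shelf in slab frame y [-66.   72.8] x [-27.5  28.6] 1233
side slab y [-83.5  85.3] x [-36.6  42.5]
top shelf in slab frame y [-67.   57.4] x [-28.8  26.1] 808
top slab y [-84.9  27.3] x [-39.5  38.2]
```

Emit:
{"name": "step_arm", "arguments": {
  "motion": [
    [68,0,0,0.001,0,0,0],
    [68,0,0,0.001,0,0,0],
    [68,0,0,0.001,0,0,0],
    [68,0,0,0.02,0,0,0],
    [70,0,0,0.06,0,0,0],
    [78,0,0,0.12,0,0,0],
    [78,-0.03,-0.06,0.13,0,0,0],
    [78,-0.06,-0.12,0.13,0,0,0],
    [78,-0.09,-0.18,0.13,0,0,0],
    [78,-0.12,-0.24,0.13,0,0,0]
  ]
}}

```text
time_s: 20.95
tool_pos: [0.542, 0.1634, 0.1105]
tool_rot: [0.779, 0.628, 0.001, 0.0]
contact_force: [0.1, -0.8, -0.4]
grip_width: 0.0777
grip_force: 0.0
```

Emit:
{"name": "step_arm", "arguments": {
  "motion": [
    [78,-0.04,-0.06,0,0,0,0],
    [78,-0.08,-0.12,0,0,0,0],
    [78,-0.12,-0.18,0,0,0,0],
    [78,-0.15,-0.22,0,0,0,0],
    [78,-0.168,-0.242,0,0,0,0],
    [78,-0.168,-0.242,0,0,0,0],
    [78,-0.168,-0.242,0,0,0,0],
    [78,-0.168,-0.242,0,0,0,0]
  ]
}}

```text
time_s: 21.62
tool_pos: [0.4599, 0.0446, 0.1098]
tool_rot: [0.778, 0.628, 0.001, 0.0]
contact_force: [-0.2, 0.2, -0.6]
grip_width: 0.078
grip_force: 0.0
```

```bash
python3 m.py; python3 - <<'E'
from plant import *
from h import *
s=get_state();print(s["tool_pos"].round(4));P=world(get_image("side"));print(plate(P,(.603,.283),.077,.09))
for n,P in(("side",P),("top",world(get_image("top"))),("wrist",wworld(get_image("wrist"),s))):print(n,comp(P,(.457,.042),near=.045))
E
```

```text
[0.4599 0.0446 0.1098] [-0.2  0.2 -0.6]
wrist slab y [-85.3 -76.1] x [-31.9  40.1]
side shelf in slab frame y [-66.1  73. ] x [-27.8  28.6] 1644
side slab y [-82.4  85.3] x [-36.1  42.4]
top shelf in slab frame y [-66.6  71.2] x [-29.1  26.2] 1531
top slab y [-84.7  82.6] x [-39.8  38.5]
[0.4593 0.0447 0.1094]
(array([603.4, 284.8,  58.7, 141.7, -12.4]), 'slope', array([-0.007, -0.001]), 'z', np.float64(0.0835), np.int64(1520))
side (np.float64(0.0675), array([457.1,  41.9,  55.8]), 666)
top (np.float64(0.0642), array([455.4,  56.1,  44. ]), 112)
wrist (np.float64(0.0651), array([456.9,  42. ,  54.2]), 3854)
```

Emit:
{"name": "step_arm", "arguments": {
  "motion": [
    [78,-0.005,-0.005,-0.03,0,0,0],
    [78,-0.005,-0.005,-0.09,0,0,0],
    [78,-0.005,-0.005,-0.15,0,0,0],
    [78,-0.005,-0.005,-0.2,0,0,0],
    [78,-0.005,-0.005,-0.235,0,0,0],
    [78,-0.005,-0.005,-0.249,0,0,0],
    [78,-0.005,-0.005,-0.249,0,0,0],
    [78,-0.005,-0.005,-0.249,0,0,0]
  ]
}}

```text
time_s: 22.58
tool_pos: [0.4573, 0.0413, -0.0148]
tool_rot: [0.779, 0.627, -0.002, -0.001]
contact_force: [-0.5, 0.3, -0.2]
grip_width: 0.0781
grip_force: 0.0
```

Emit:
{"name": "step_arm", "arguments": {
  "motion": [
    [35,0,0,0,0,0,0],
    [35,0,0,0,0,0,0],
    [35,0,0,0,0,0,0],
    [35,0,0,0,0,0,0],
    [35,0,0,0,0,0,0]
  ]
}}

```text
time_s: 23.0
tool_pos: [0.4571, 0.0413, -0.0136]
tool_rot: [0.779, 0.628, -0.002, -0.001]
contact_force: [-1.2, -0.1, 3.6]
grip_width: 0.0511
grip_force: 54.6
```

Emit:
{"name": "step_arm", "arguments": {
  "motion": [
    [35,0,0,0.04,0,0,0],
    [35,0,0,0.1,0,0,0],
    [35,0,0,0.16,0,0,0],
    [35,0,0,0.22,0,0,0],
    [35,0.01,0.02,0.26,0,0,0],
    [35,0.04,0.07,0.26,0,0,0],
    [35,0.075,0.125,0.26,0,0,0],
    [35,0.11,0.18,0.26,0,0,0],
    [35,0.14,0.23,0.26,0,0,0],
    [35,0.14,0.23,0.26,0,0,0]
  ]
}}

```text
time_s: 23.83
tool_pos: [0.53, 0.1634, 0.1156]
tool_rot: [0.776, 0.631, 0.001, -0.001]
contact_force: [-0.2, 0.7, -1.4]
grip_width: 0.0509
grip_force: 54.5
```

Emit:
{"name": "step_arm", "arguments": {
  "motion": [
    [35,0.035,0.055,0,0,0,0],
    [35,0.07,0.11,0,0,0,0],
    [35,0.105,0.17,0,0,0,0],
    [35,0.135,0.225,0,0,0,0],
    [35,0.15,0.25,0,0,0,0],
    [35,0.152,0.256,0,0,0,0],
    [35,0.152,0.256,0,0,0,0],
    [35,0.152,0.256,0,0,0,0],
    [35,0.152,0.256,-0.02,0,0,0],
    [35,0.152,0.256,-0.02,0,0,0]
  ]
}}

```text
time_s: 24.67
tool_pos: [0.6016, 0.2819, 0.1045]
tool_rot: [0.78, 0.626, -0.004, -0.001]
contact_force: [-1.2, -0.4, -1.9]
grip_width: 0.0509
grip_force: 54.5
```

```bash
python3 - <<'E'
from plant import *
from h import *
s=get_state();print(s["tool_pos"].round(4),s["grip_width"]);d=get_image("wrist")
P=wworld(d,s);print("rim",comp(P,s["tool_pos"][:2],lo=.155,hi=.19,near=.028))
cv2.imwrite("pics/w8.png",np.hstack([cv2.resize(d["img"],(400,300)),cv2.resize(get_image("side")["img"][100:280,170:410],(400,300))])[...,::-1])
E
```

```text
[0.6016 0.2819 0.1045] 0.05094731427538208
rim (np.float64(0.183), array([602.6, 286.8,  52.2]), 7191)
```

View pics/w8.png

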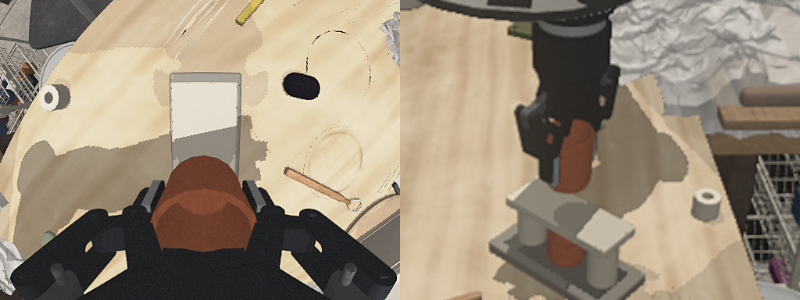

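The cup is held upright above the middle of the level shelf (side view: cup at (575,160), shelf at (575,215)).

Emit:
{"name": "step_arm", "arguments": {
  "motion": [
    [35,0.003,0.004,-0.02,0,0,0],
    [35,0.003,0.004,-0.04,0,0,0],
    [35,0.003,0.004,-0.055,0,0,0],
    [35,0.003,0.004,-0.063,0,0,0],
    [35,0.003,0.004,-0.067,0,0,0],
    [35,0.003,0.004,-0.067,0,0,0]
  ]
}}

```text
time_s: 25.27
tool_pos: [0.6042, 0.2858, 0.0718]
tool_rot: [0.779, 0.627, -0.002, -0.001]
contact_force: [0.7, -0.6, -0.9]
grip_width: 0.0513
grip_force: 54.5
```

Emit:
{"name": "step_arm", "arguments": {
  "motion": [
    [35,-0.002,-0.003,-0.004,0,0,0],
    [35,-0.002,-0.003,-0.007,0,0,0],
    [35,-0.002,-0.003,-0.009,0,0,0],
    [35,-0.002,-0.003,-0.01,0,0,0],
    [35,-0.002,-0.003,-0.01,0,0,0]
  ]
}}

```text
time_s: 25.68
tool_pos: [0.6036, 0.2846, 0.0677]
tool_rot: [0.779, 0.627, -0.002, -0.001]
contact_force: [-0.3, 0.4, -1.1]
grip_width: 0.0508
grip_force: 54.5
```

Emit:
{"name": "step_arm", "arguments": {
  "motion": [
    [35,0,0,-0.001,0,0,0],
    [35,0,0,-0.002,0,0,0],
    [35,0,0,-0.003,0,0,0],
    [35,0,0,-0.003,0,0,0]
  ]
}}

```text
time_s: 26.02
tool_pos: [0.6043, 0.2846, 0.0674]
tool_rot: [0.779, 0.627, -0.001, -0.001]
contact_force: [-1.5, 0.2, 6.1]
grip_width: 0.051
grip_force: 54.8
```

Contact at 6 N, so I release and rise.

Emit:
{"name": "step_arm", "arguments": {
  "motion": [
    [58,0,0,0,0,0,0],
    [66,0,0,0,0,0,0],
    [76,0,0,0,0,0,0],
    [76,0,0,0,0,0,0],
    [76,0,0,0.03,0,0,0],
    [76,0,0,0.08,0,0,0],
    [76,0,0,0.15,0,0,0],
    [76,0,0,0.22,0,0,0],
    [76,-0.05,-0.1,0.24,0,0,0],
    [76,-0.1,-0.2,0.24,0,0,0]
  ]
}}

```text
time_s: 26.85
tool_pos: [0.5693, 0.2125, 0.1877]
tool_rot: [0.777, 0.629, 0.002, 0.0]
contact_force: [-0.2, -2.1, 0.4]
grip_width: 0.0763
grip_force: 0.0
```

Emit:
{"name": "step_arm", "arguments": {
  "motion": [
    [76,-0.06,-0.06,0,0,0,0],
    [76,-0.08,-0.12,0,0,0,0],
    [76,-0.1,-0.18,0,0,0,0],
    [76,-0.12,-0.24,0,0,0,0],
    [76,-0.12,-0.24,0,0,0,0],
    [76,-0.12,-0.24,0,0,0,0]
  ]
}}

```text
time_s: 27.35
tool_pos: [0.5063, 0.0885, 0.1855]
tool_rot: [0.78, 0.626, -0.002, -0.001]
contact_force: [1.1, 1.5, -0.1]
grip_width: 0.0759
grip_force: 0.0
```

```bash
python3 m.py; python3 - <<'E'
from plant import *
from h import *
ims=[]
for n in("side","top"):
    d=get_image(n);P=world(d);print(n,comp(P,(.603,.284),lo=.092,hi=.17,near=.05),"short",comp(P,(.429,.389)))
    if n=="side":ims=[cv2.resize(d["img"][100:280,170:410],(400,300))]
    else:ims.append(cv2.resize(d["img"][80:260,90:330],(400,300)))
cv2.imwrite("pics/f.png",np.hstack(ims)[...,::-1])
E
```

```text
[0.5063 0.0885 0.1855] [ 1.1  1.5 -0.1]
wrist shelf in slab frame y [-67.1 -29.9] x [-28.4  26.9] 2109
wrist slab y [-84.8  -7.1] x [-38.9  39.9]
side shelf in slab frame y [-66.5  73. ] x [-26.8  29.1] 1187
side slab y [-83.1  85.1] x [-36.9  42.3]
side (np.float64(0.1479), array([604.2, 284.3,  56.3]), 1111) short (np.float64(0.0322), array([430.8, 388.9,  34.3]), 279)
top None short None
```

View pics/f.png

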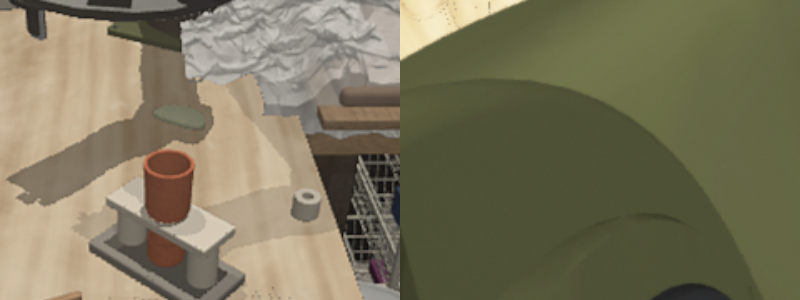

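The side view shows the finished tier: cup upright at (168,185) on the level shelf, dish between the two props beneath it, and the short prop untouched at (307,205).

```bash
python3 -c "
from plant import *
print(finish_job())"
```

```text
the job is handed in; nothing more can be done
None
```

The kiln tier is built and handed in at about 28 s of the 104 s allowed: dish, two props, shelf and cup placed in that order, the shelf about 2–3 mm off centre along the slab, and the short prop untouched. The first dish grasp closed at rim height and pushed it about 10 mm; the second grasp held.

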